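# Feel for a clear well and load the sample holder

### The arm

A 6-joint arm with a two-finger parallel gripper is mounted at the origin on the work surface. World frame = base frame: x ahead of the robot, y to its left, z up, the work surface at z = 0. Lengths are in m, angles in degrees, forces in N, time in s.
With the tool pointing down it reaches from about 0.375 to 0.9 m from the base axis. Payload 3.1 kg.
Tool frame: the origin (TCP) lies between the finger pads; the fingertips stand 11 mm ahead of it and the grasp point (between the pads) lies 8 mm behind it; z points along the fingers, y is the line along which they close (so a half turn about z gives the same grasp; the last joint's range is limited). The gripper opens to 87 mm and grips with 3 to 60 N. Pads are 19 mm wide; open, the fingers measure 117 mm over their backs; the gripper's body (75 mm by 190 mm) begins 51 mm behind the grasp point.
Start: joints at [61.736, 30.224, 82.088, -0, 67.689, -10.227], TCP at [0.193, 0.594, 0.234] pointing down, gripper open.
Joint ranges: [-176.69, 176.69], [-43.24, 126.21], [12.49, 139.97], [-82, 262], [0, 151.66], [-163.58, 163.58]. Speed limits (degrees/s): [159.86, 159.86, 180, 180, 180, 180].

### API

Orientations are given as a 3x3 rotation matrix whose columns are the frame's x, y, z axes.
In Python, from rig import bot gives the robot as it stands.
- The arm moves only by the tool apply_moves, never from a script. Its argument "steps" is a list that holds one entry, the list of rows, each a list of 7 numbers: the shift along the tool's x, y, z in cm, then the turn, a rotation vector about the tool's x, y, z in degrees, then the gripper command: -1 is shut, 1 is fully open, values between are in proportion. In form: [[[dx, dy, dz, rx, ry, rz, jaw], ...]]. A call has 1 to 20 rows; each row is the pose to reach, as a shift and turn from the pose commanded when the call began, along the tool's axes at that moment; what a row does not reach only later rows make up. A row lasts 1/8 s, in which the tool goes at most 62.5 mm and 10.7 degrees, less where a joint would pass 70% of its speed; a pose out of reach is approached as far as the arm can. A call with a gripper value outside its range is refused whole. The fingers move at their own pace and stop on an object; the grip force is fixed at half the most. Time passes only in rows, so rows that repeat a pose let the fingers close. It gives the time, the measured TCP pose, the force, the opening and the grip force at its end, in the units of the state.
- bot.read_state(): the state, without advancing time (a new reading comes with each control period).
- bot.capture(name): name is "scene" or "top" or "wrist"; returns the picture (480x640x3 uint8, blue, green, red); there is no depth.
- bot.camera_model(name): a dict with "intrinsics" (3x3 intrinsics, pixels), "k1" (the pictures are not rectified: a ray, as slopes to the right and down, at radius r is drawn at 1 + k1 r^2 times it, then the intrinsics apply), "R" (3x3) and "t" (3): a world point X has camera coordinates R X + t. Camera axes: x right, y down, z forward; pixel columns grow to the right and rows downward; lengths in m; the calibration is good to about 2 mm. A picture is of the moment at which its call begins: read the wrist's pose just before it. camera_model takes no time and is no camera call; for the wrist camera it gives the pose at the moment of the call.
- bot.hand_in(): hands the job in; it is judged then, once.
The state is a dict: "time_s": time; "joint_positions": joint angles; "qvel": joint speeds; "tau": joint torques, N m; "position": TCP position; "tcp_rot": TCP orientation; "force": force on the tool from outside, world axes, zero at the start; "moment": the same for the moment, N m; "opening": opening from 0.0 (shut) to 1.0 (fully open); "grasp_force": force on a finger pad.
Only numpy, scipy, OpenCV 4.12 (cv2) and the standard library are available. Lean on these libraries where they do the work, as an engineer would, in place of code of your own. Each camera call takes 0.05 s, during which the arm holds its last target. There are 200 camera calls.

### The job

Take the orange sample holder off the balance and load it into the spectrometer's sample tray, upright, until it clicks fully home with its collar flat on the tray. One well holds the blue holder, which stays where it is, and of the three that look open two still have an old backing disc at the bottom, black in a black bore, so feel your way in: a clear well gives way to a moderate push, a blocked one does not. Never force the holder down: back out gently and try another well, and leave everything else on the bench alone.

Things in the scene. Friction and masses are not known exactly. Their poses are not given: they have to be found in the camera images.
- holder: The sample holder to load, upright, 62 mm tall, about 160 g. From below: white skirt 36 mm across, 28 mm long, its lowest 5 mm tapering to 31 mm, a V groove round it 11 mm up; orange collar 46 mm across, 4 mm thick; orange grip 30 mm across, 30 mm tall, to be held from above. Origin: centre of its underside, z up its axis. Starts on the balance pan. A push over 40 N tears the film in its foot.
- holder_collar (a point): Centre of the underside of the holder's collar, 28 mm above the holder's origin on its axis. When the holder is home this lies at the height of the tray's top.
- tray: Sample tray, fixed: 190 x 190 mm, 40 mm tall, aluminium top sheet on a black body, black rim 8 mm tall round its foot (200 x 200 mm). Origin: centre of its underside, z up, sides along x and y. Four round wells at (+-42, +-42) mm, bore 38 mm, 30 mm deep, 2 mm chamfer at the mouth, each with two spring balls in its wall, at its -x and +x sides, 17 mm below the top, standing 2.5 mm out.
- well_1 (a point): Centre of a well's mouth at the tray's top face, at tray (-42, -42, 40) mm; z up. In a clear well a holder meets the spring balls when its foot is 18 mm down (collar 10 mm above the tray); a push of 5 to 12 N takes it past them, and they snap into its groove when the foot is 28 mm down and the collar meets the tray.
- well_2 (a point): As well_1, at tray (-42, +42, 40) mm. Which wells are blocked is not known: in a blocked one a loose black backing disc (as disc) lies at the bottom and stops the holder's foot at the same 18 mm, where it gives way to no push.
- well_3 (a point): As well_1, the third well, at tray (+42, -42, 40) mm.
- well_4 (a point): As well_1, the fourth well, at tray (+42, +42, 40) mm.
- loaded: A second holder of the same shape and size with a blue collar and grip, already seated in one of the four wells (any of them): its grip stands 34 mm above the tray's top. To be left alone. Origin at the centre of its underside.
- balance: Grey bench balance, fixed: 150 x 120 mm, 22 mm tall, with a round steel pan 94 mm in diameter whose top is 28 mm above the bench and whose centre is at +18 mm along the balance's x. Origin at the centre of its underside.
- disc: A spare black plastic backing disc lying flat on the bench: 32 mm across, 12 mm thick. To be left alone. Origin at the centre of its underside.
- dish: Round steel dish, 90 mm across, 22 mm tall. To be left alone. Origin at the centre of its underside.
- marker: Green marker pen with a white cap, 128 mm long, lying. To be left alone. Origin under its middle.
- mouse: Black computer mouse, 100 x 58 mm, 30 mm tall. To be left alone. Origin at the centre of its underside.
- tweezers: Steel tweezers, 128 mm long, lying. To be left alone. Origin under their middle.
- bottle: White plastic jar with a blue cap, 48 mm across, 85 mm tall. To be left alone. Origin at the centre of its underside.
There are look-alikes about, which are no part of the job. What is shaped like the holder but red or turquoise is not meant.

How it is judged:
By the outcome, as a careful person would: the job done as asked, in the order asked, and still so for the second after the job is handed in, with the robot touching nothing.
It also fails if it takes over 56 s, if anything falls off the work surface, if the arm or the gripper's body presses on something with over 40 N, if the wrist force passes 120 N, or if a joint passes its speed limit or range.

## Working session

There is one attempt and no reset: what is moved stays moved. The work goes in short steps, Python scripts to look and compute and a tool call to move; the robot and the scene stay as the last step left them, time stands still between calls to the robot, and variables do not carry over. Pictures are saved under pics/ and viewed, at most 10 in all, crops included, and the job is handed in when it is done.

Besides the shell and the picture viewer there is one more tool, called after "Emit:" as name(argument=value, ...), one argument or row to a line, values as JSON. apply_moves: Moves the arm, as the interface text tells. Its arguments: {"type":"object","properties":{"steps":{"type":"array","items":{"type":"array","items":{"type":"array","items":{"type":"number"}}}}},"required":["steps"]}

```bash
mkdir -p pics; ls; cat > h.py <<'E'
import numpy as np, cv2
from rig import bot
def ray(m,u,v):
    K=np.array(m["intrinsics"]);R=np.array(m["R"]);t=np.array(m["t"])
    d=np.array([(u-K[0,2])/K[0,0],(v-K[1,2])/K[1,1]]);s=d.copy()
    for _ in range(20): s=d/(1+m["k1"]*(s@s))
    w=R.T@np.array([s[0],s[1],1.]);return -R.T@t,w/np.linalg.norm(w)
def onz(m,u,v,z):
    o,w=ray(m,u,v);return o+w*(z-o[2])/w[2]
def tri(r1,r2):
    (a,u),(b,v)=r1,r2
    s=np.linalg.lstsq(np.c_[u,-v],b-a,rcond=None)[0]
    p,q=a+u*s[0],b+v*s[1];return (p+q)/2,np.linalg.norm(p-q)
def proj(m,X):
    K=np.array(m["intrinsics"]);c=np.array(m["R"])@X+np.array(m["t"]);s=c[:2]/c[2]
    s=s*(1+m["k1"]*(s@s));return K[:2,:2]@s+K[:2,2]
E
python3 - <<'E'
from h import *
for n in("scene","top"):
    i=bot.capture(n);cv2.imwrite(f"pics/{n}.png",i);m=bot.camera_model(n);print(n,m["k1"],-np.array(m["R"]).T@np.array(m["t"]))
E
```

```text
pics
scene -0.0480307940390469 [ 1.26717891 -0.01431336  0.83371836]
top -0.1358457606642873 [ 0.28106181 -0.02372004  1.57534391]
```

View pics/scene.png

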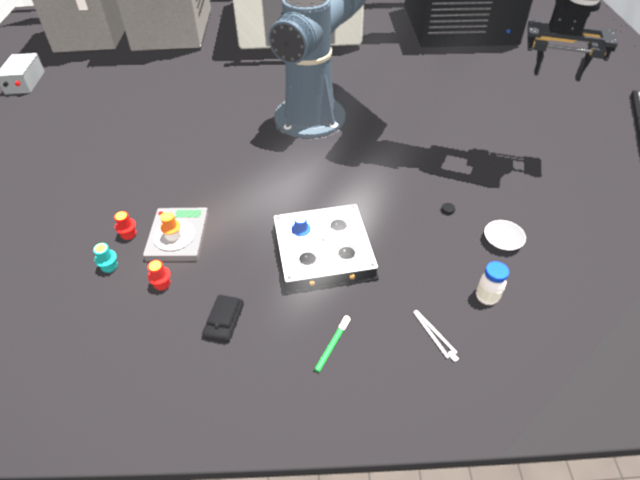

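View pics/top.png

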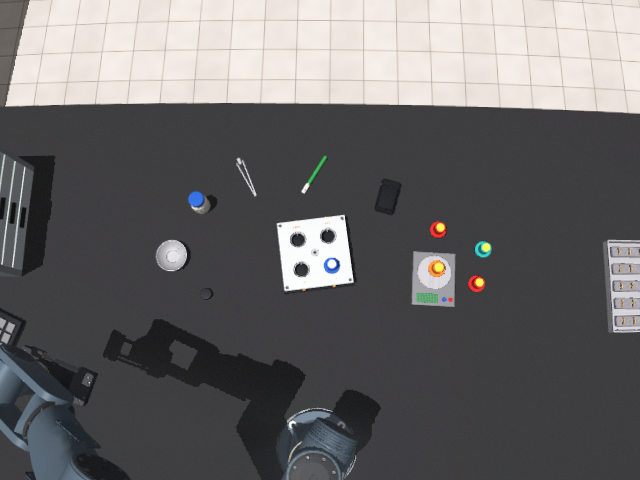

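Scene view: the orange holder is on the pan at about (170,225), with the tray around (324,245). Top view: the holder is at (437,268). The tray's corners are near (277,222), (345,215), (354,288) and (286,292). The blue holder is at (332,265), and the open wells are at (297,239), (328,236) and (301,269).

```bash
python3 - <<'E'
from h import *
I={n:cv2.imread(f"pics/{n}.png") for n in("scene","top")};M={n:bot.camera_model(n) for n in I}
# tray top sheet: bright, low saturation, hull -> quad
roi={"scene":(262,195,390,295),"top":(268,205,365,303)};Q={}
for n in I:
    x0,y0,x1,y1=roi[n];h=cv2.cvtColor(I[n][y0:y1,x0:x1],cv2.COLOR_BGR2HSV)
    m=((h[...,2]>120)&(h[...,1]<60)).astype(np.uint8)
    m=cv2.morphologyEx(m,cv2.MORPH_CLOSE,np.ones((5,5)))
    c=max(cv2.findContours(m,0,2)[0],key=cv2.contourArea)
    q=cv2.approxPolyDP(cv2.convexHull(c),8,True)[:,0]+[x0,y0];print(n,q.tolist())
    Q[n]=[onz(M[n],*p,0.04) for p in q]
    print(np.round(Q[n],4).tolist(), np.mean(Q[n],0).round(4))
A,B=Q["scene"],Q["top"]
mt,ms=M["top"],M["scene"]
for a in A:
    b=min(B,key=lambda b:np.linalg.norm(a-b));p,e=tri(ray(ms,*proj(ms,a)),ray(mt,*proj(mt,b)));print("corner",p.round(4),e.round(4))
# holder: hue orange
P={}
for n,(x0,y0,x1,y1) in{"scene":(150,205,195,250),"top":(418,250,455,290)}.items():
    h=cv2.cvtColor(I[n][y0:y1,x0:x1],cv2.COLOR_BGR2HSV)
    m=((h[...,0]>5)&(h[...,0]<35)&(h[...,1]>130)&(h[...,2]>120)).astype(np.uint8)
    ye=m&(h[...,0]>19)
    for nm,k in(("all",m),("top",ye)):
        k=k.astype(np.uint8);r=cv2.boundingRect(k);c=cv2.moments(k,True);print(n,nm,r,k.sum(),c["m10"]/c["m00"]+x0,c["m01"]/c["m00"]+y0)
    P[n]=(c["m10"]/c["m00"]+x0,c["m01"]/c["m00"]+y0)
    b=I[n][y0:y1,x0:x1]; cv2.imwrite(f"pics/c_{n}.png",cv2.resize(b,None,fx=8,fy=8,interpolation=0))
print("holder top",tri(ray(ms,*P["scene"]),ray(mt,*P["top"])))
cv2.imwrite("pics/cc.png",np.hstack([cv2.resize(cv2.imread(f"pics/c_{n}.png"),(390,390)) for n in I]))
E
```

```text
scene [[389, 195], [389, 294], [262, 294], [262, 195]]
[[0.3976, 0.1749, 0.04], [0.6843, 0.1359, 0.04], [0.6715, -0.1136, 0.04], [0.3804, -0.124, 0.04]] [0.5334 0.0183 0.04  ]
top [[344, 215], [353, 282], [284, 290], [277, 223]]
[[0.6379, -0.0669, 0.04], [0.4502, -0.0934, 0.04], [0.4251, 0.0949, 0.04], [0.6121, 0.1201, 0.04]] [0.5313 0.0137 0.04  ]
corner [0.4278 0.1301 0.0688] 0.0752
corner [ 0.6296  0.1384 -0.0343] 0.0228
corner [ 0.6476 -0.0924  0.0101] 0.0497
corner [ 0.4449 -0.1033  0.0979] 0.0252
scene all (10, 8, 19, 21) 226 169.08849557522123 225.63716814159292
scene top (11, 8, 18, 21) 70 171.9142857142857 226.12857142857143
top all (11, 11, 16, 16) 212 436.39150943396226 268.39150943396226
top top (17, 13, 8, 9) 61 438.45901639344265 266.7049180327869
holder top (array([ 0.49208682, -0.32030772,  0.0600465 ]), np.float64(0.009689490268354441))
```

View pics/cc.png

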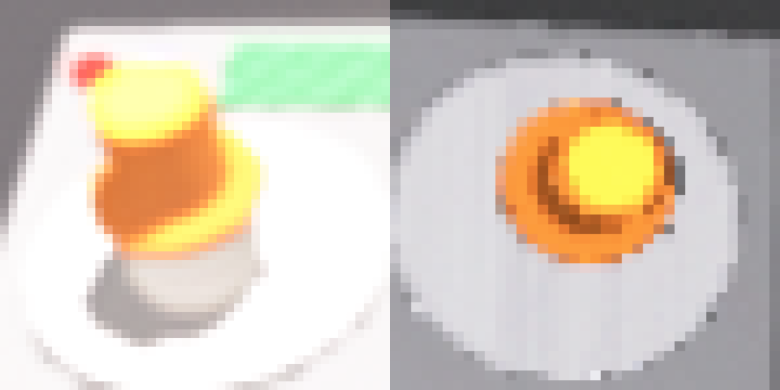

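```bash
python3 - <<'E'
from h import *
ms,mt=bot.camera_model("scene"),bot.camera_model("top")
print("holder top",tri(ray(ms,167.2,216.2),ray(mt,438.5,266.3)))
# tray corners picked from sheet edges in scene (seen corners)
s=bot.read_state();R=np.array(s["tcp_rot"]);p=np.array(s["position"]);print(p,R.round(3),s["time_s"],s["opening"])
m=bot.camera_model("wrist");c=-np.array(m["R"]).T@np.array(m["t"])
print("cam in tool",R.T@(c-p),"axes",(R.T@np.array(m["R"]).T).round(3),m["k1"],m["intrinsics"])
yaw=np.radians(8)
for n,(a,b) in {1:(-42,-42),2:(-42,42),3:(42,-42),4:(42,42)}.items():
    a,b=a/1e3,b/1e3
    X=np.array([.5313+a*np.cos(yaw)-b*np.sin(yaw),.0137+a*np.sin(yaw)+b*np.cos(yaw),.04]);print(n,X.round(4),proj(mt,X).round(1),proj(ms,X).round(1))
E
```

```text
holder top (array([ 0.49008516, -0.3194518 ,  0.08847018]), np.float64(0.0004128514971204833))
[0.19317173 0.59373037 0.23267783] [[-0.951  0.31  -0.001]
 [ 0.31   0.951 -0.002]
 [ 0.    -0.002 -1.   ]] 0.1 0.9976849253314307
cam in tool [ 0.07142011  0.00083365 -0.15157024] axes [[-0.    -0.965 -0.261]
 [ 1.    -0.     0.   ]
 [-0.    -0.261  0.965]] -0.046791737210729156 [[368.18923314   0.         319.75285382]
 [  0.         368.18923314 237.6962564 ]
 [  0.           0.           1.        ]]
1 [ 0.4956 -0.0337  0.04  ] [331.4 265.3] [300.9 228.4]
2 [0.4839 0.0494 0.04  ] [301.1 269. ] [338.2 223.2]
3 [ 0.5787 -0.022   0.04  ] [327.7 235.5] [307.2 256.6]
4 [0.567  0.0611 0.04  ] [297.6 239.2] [346.3 250.9]
```

Emit:
apply_moves(
  steps=[
    [[-49.8, -44.1, -2.6, 0, 0, 0, 1], [-49.8, -44.1, -2.6, 0, 0, 0, 1], [-49.8, -44.1, -2.6, 0, 0, 0, 1], [-49.8, -44.1, -2.6, 0, 0, 0, 1], [-49.8, -44.1, -2.6, 0, 0, 0, 1], [-49.8, -44.1, -2.6, 0, 0, 0, 1], [-49.8, -44.1, -2.6, 0, 0, 0, 1], [-49.8, -44.1, -2.6, 0, 0, 0, 1], [-49.8, -44.1, -2.6, 0, 0, 0, 1], [-49.8, -44.1, -2.6, 0, 0, 0, 1], [-49.8, -44.1, -2.6, 0, 0, 0, 1], [-49.8, -44.1, -2.6, 0, 0, 0, 1], [-49.8, -44.1, -2.6, 0, 0, 0, 1]],
  ],
)

```text
time_s: 1.72
position: [0.5295, 0.0211, 0.259]
tcp_rot: [[-0.951, 0.31, -0.002], [0.31, 0.951, 0.001], [0.002, 0.0, -1.0]]
force: [-0.2, 0.8, -0.3]
opening: 0.998
grasp_force: 0.0
```

```bash
python3 - <<'E'
from h import *
m=bot.camera_model("wrist");i=bot.capture("wrist");cv2.imwrite("pics/w1.png",i)
import json;json.dump({k:np.array(v).tolist() for k,v in m.items()},open("w1.json","w"))
yaw=np.radians(8)
for n,(a,b) in {1:(-42,-42),2:(-42,42),3:(42,-42),4:(42,42)}.items():
    a,b=a/1e3,b/1e3
    X=np.array([.5313+a*np.cos(yaw)-b*np.sin(yaw),.0137+a*np.sin(yaw)+b*np.cos(yaw),.04]);print(n,proj(m,X).round(1))
s=bot.read_state();print(s["position"],s["qvel"],s["joint_positions"])
E
```

```text
1 [257.  196.1]
2 [331.7 158.9]
3 [294.7 266.5]
4 [366.6 232.9]
[0.52932066 0.02166234 0.25910397] [ 0.87155118 -0.3717561   0.09723385 -0.12840155 -0.16659569 -0.02461862] [-9.76313805e+00  2.11263946e+01  9.39043251e+01  2.32619201e-02
  6.50831834e+01 -8.17749780e+01]
```

View pics/w1.png

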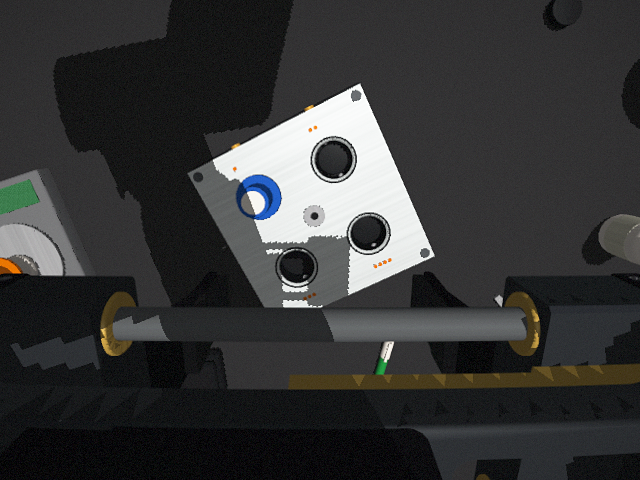

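The wrist view shows the three open wells at (333,160), (368,233) and (297,267). The blue holder is at (259,198). All of them lie within 2 px of my predictions.

```bash
cat >> h.py <<'E'
def wells(i,m,pred,h=14,f=None):
    """well mouth centre near each predicted pixel: ellipse round the dark bore"""
    g=cv2.cvtColor(i,cv2.COLOR_BGR2GRAY);out={}
    for n,X in pred.items():
        u,v=proj(m,X);r=h;x0,y0=int(u-r),int(v-r);p=cv2.resize(g[y0:y0+2*r,x0:x0+2*r],None,fx=4,fy=4,interpolation=cv2.INTER_CUBIC)
        t,b=cv2.threshold(p,f or 0,255,cv2.THRESH_BINARY_INV|(0 if f else cv2.THRESH_OTSU))
        cs=cv2.findContours(b,0,2)[0];c=max(cs,key=cv2.contourArea)
        e=cv2.fitEllipse(cv2.convexHull(c));out[n]=((e[0][0]+.5)/4-.5+x0,(e[0][1]+.5)/4-.5+y0,e[1][0]/4,e[1][1]/4)
    return out
def nominal(c=(.5313,.0137),yaw=8.0,z=.04):
    y=np.radians(yaw);return {n:np.array([c[0]+a*np.cos(y)-b*np.sin(y),c[1]+a*np.sin(y)+b*np.cos(y),z]) for n,(a,b) in {2:(-.042,.042),3:(.042,-.042),4:(.042,.042)}.items()}
E
python3 - <<'E'
from h import *
import json
mw=json.load(open("w1.json"));mt=bot.camera_model("top")
a=wells(cv2.imread("pics/w1.png"),mw,nominal(),30,60);b=wells(cv2.imread("pics/top.png"),mt,nominal(),12)
for n in a:
    print(n,np.round(a[n],1),np.round(b[n],1),tri(ray(mw,*a[n][:2]),ray(mt,*b[n][:2])),onz(mw,*a[n][:2],.04).round(4),onz(mt,*b[n][:2],.04).round(4))
E
```

```text
2 [333.4 159.1  36.9  37.7] [300.7 269.3  14.9  15.9] (array([0.48580728, 0.05146119, 0.0182711 ]), np.float64(0.00032429512626751847)) [0.4846 0.0509 0.04  ] [0.4829 0.0506 0.04  ]
3 [296.4 266.   32.3  35.2] [327.1 235.8  14.4  14.9] (array([ 0.57803246, -0.02016584,  0.04104884]), np.float64(0.0009598194338907314)) [ 0.5788 -0.0201  0.04  ] [ 0.5778 -0.0204  0.04  ]
4 [368.1 232.7  33.5  35.5] [297.3 239.3  14.7  15.9] (array([0.56591802, 0.06210678, 0.04454801]), np.float64(0.0006169609191823114)) [0.5672 0.0626 0.04  ] [0.5667 0.0621 0.04  ]
```

Emit:
apply_moves(
  steps=[
    [[-6.7, -33.6, 6.0, 0, 0, 0, 1], [-6.7, -33.6, 6.0, 0, 0, 0, 1], [-6.7, -33.6, 6.0, 0, 0, 0, 1], [-6.7, -33.6, 6.0, 0, 0, 0, 1], [-6.7, -33.6, 6.0, 0, 0, 0, 1], [-6.7, -33.6, 6.0, 0, 0, 0, 1], [-6.7, -33.6, 6.0, 0, 0, 0, 1], [-6.7, -33.6, 6.0, 0, 0, 0, 1]],
  ],
)

```text
time_s: 2.78
position: [0.4901, -0.3174, 0.1995]
tcp_rot: [[-0.951, 0.308, -0.001], [0.308, 0.951, 0.002], [0.001, 0.001, -1.0]]
force: [0.8, 0.4, 1.4]
opening: 0.998
grasp_force: 0.0
```

```bash
python3 - <<'E'
from h import *
import json
m=bot.camera_model("wrist");i=bot.capture("wrist");cv2.imwrite("pics/w2.png",i)
json.dump({k:np.array(v).tolist() for k,v in m.items()},open("w2.json","w"))
s=bot.read_state();print(s["position"],s["force"],s["time_s"],proj(m,np.array([.49,-.3195,.09])))
cv2.imwrite("pics/w2c.png",cv2.resize(i[140:340,220:420],None,fx=3,fy=3))
E
```

```text
[ 0.49026808 -0.31714241  0.19965521] [-0.45251973  0.3141519  -0.19715861] 2.825 [315.55325805 239.61110083]
```

View pics/w2c.png

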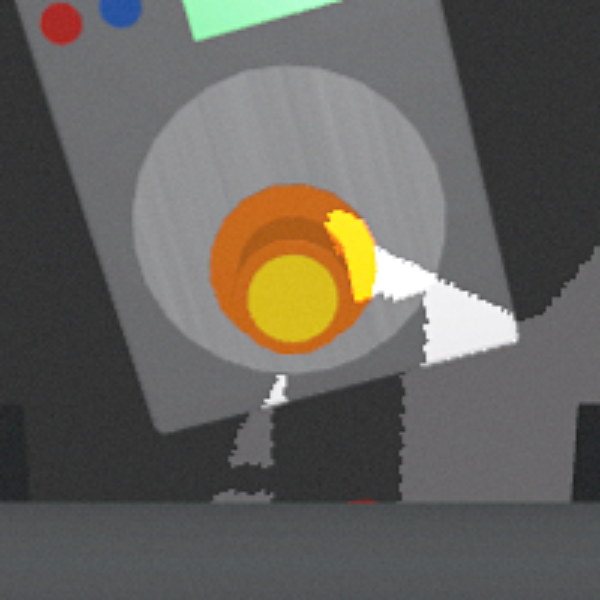

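The yellow top disc of the orange holder sits at about (317,239). The balance and pan are seen clear around it.

```bash
python3 - <<'E'
from h import *
import json
m=json.load(open("w2.json"));i=cv2.imread("pics/w2.png");h=cv2.cvtColor(i,cv2.COLOR_BGR2HSV)
k=((h[...,0]>20)&(h[...,0]<35)&(h[...,1]>150)).astype(np.uint8);k[:225]=0;k[:,338:]=0;k[:,:290]=0;k[260:]=0
c=max(cv2.findContours(k,0,2)[0],key=cv2.contourArea);e=cv2.minEnclosingCircle(cv2.convexHull(c));print(e)
u=e[0];X=onz(m,*u,.09);print("at .09",X)
mt=bot.camera_model("top");ms=bot.camera_model("scene")
print(tri(ray(m,*u),ray(mt,438.5,266.3)),tri(ray(m,*u),ray(ms,167.2,216.2)))
s=bot.read_state();R=np.array(s["tcp_rot"]);d=R.T@(X-[0,0,.09]+[0,0,.074]-np.array(s["position"]));print("move cm",d*100)
E
```

```text
((317.25335693359375, 238.8228759765625), 14.90657901763916)
at .09 [ 0.48981478 -0.31812426  0.09      ]
(array([ 0.48890053, -0.31803173,  0.0948658 ]), np.float64(0.0009373491394918353)) (array([ 0.49027906, -0.31868467,  0.08868175]), np.float64(0.0009090874327340524))
move cm [ 1.36699261e-03 -1.20313161e-01  1.25654100e+01]
```

Emit:
apply_moves(
  steps=[
    [[0, 0.1, 5, 0, 0, 0, 1], [0, 0.1, 9, 0, 0, 0, 1], [0, 0.1, 11.5, 0, 0, 0, 1], [0, 0.1, 12.4, 0, 0, 0, 1], [0, 0.1, 12.4, 0, 0, 0, 1], [0, 0.1, 12.4, 0, 0, 0, 1]],
  ],
)

```text
time_s: 3.58
position: [0.4913, -0.3187, 0.0769]
tcp_rot: [[-0.951, 0.309, 0.002], [0.309, 0.951, -0.002], [-0.002, -0.001, -1.0]]
force: [-0.6, -1.0, 0.1]
opening: 0.997
grasp_force: 0.0
```

Emit:
apply_moves(
  steps=[
    [[0.1, 0, 0.1, 0, 0, 0, 1], [0.1, 0, 0.1, 0, 0, 0, -1], [0.1, 0, 0.1, 0, 0, 0, -1], [0.1, 0, 0.1, 0, 0, 0, -1], [0.1, 0, 0.1, 0, 0, 0, -1], [0.1, 0, 0.1, 0, 0, 0, -1], [0.1, 0, 0.1, 0, 0, 0, -1]],
  ],
)

```text
time_s: 4.45
position: [0.4895, -0.3182, 0.0745]
tcp_rot: [[-0.951, 0.31, -0.0], [0.31, 0.951, 0.0], [0.0, 0.0, -1.0]]
force: [-0.2, 0.8, -0.1]
opening: 0.401
grasp_force: 0.0
```

Emit:
apply_moves(
  steps=[
    [[0, 0, 0, 0, 0, 0, -1], [0, 0, 0, 0, 0, 0, -1], [0, 0, 0, 0, 0, 0, -1], [0, 0, 0, 0, 0, 0, -1]],
  ],
)

```text
time_s: 4.95
position: [0.4895, -0.3183, 0.0745]
tcp_rot: [[-0.951, 0.31, 0.0], [0.31, 0.951, -0.0], [-0.0, -0.0, -1.0]]
force: [-0.4, -0.4, -0.4]
opening: 0.338
grasp_force: 30.0
```

Emit:
apply_moves(
  steps=[
    [[0, 0, -3, 0, 0, 0, -1], [0, 0, -7, 0, 0, 0, -1], [0.2, 2, -10, 0, 0, 0, -1], [0.8, 7, -10, 0, 0, 0, -1], [1.4, 12.5, -10, 0, 0, 0, -1], [2.1, 18, -10, 0, 0, 0, -1], [2.7, 23.5, -10, 0, 0, 0, -1], [3.3, 29, -10, 0, 0, 0, -1], [4, 34.5, -10, 0, 0, 0, -1], [4.4, 38.6, -10, 0, 0, 0, -1], [4.4, 38.6, -10, 0, 0, 0, -1], [4.4, 38.6, -10, 0, 0, 0, -1], [4.4, 38.6, -10, 0, 0, 0, -1], [4.4, 38.6, -10, 0, 0, 0, -1]],
  ],
)

```text
time_s: 6.7
position: [0.5671, 0.0612, 0.1745]
tcp_rot: [[-0.95, 0.311, -0.0], [0.311, 0.95, -0.0], [0.0, -0.0, -1.0]]
force: [0.4, -0.1, -1.3]
opening: 0.338
grasp_force: 30.0
```

```bash
python3 - <<'E'
from h import *
import json
m=bot.camera_model("wrist");i=bot.capture("wrist");cv2.imwrite("pics/w3.png",i)
json.dump({k:np.array(v).tolist() for k,v in m.items()},open("w3.json","w"))
s=bot.read_state();print(s["position"],s["force"],s["moment"],s["time_s"],s["grasp_force"])
for n,X in nominal((.5312,.0152)).items(): print(n,X.round(4),proj(m,X))
E
```

```text
[0.56710589 0.06138886 0.17454349] [ 0.80996727  0.23020101 -1.89683838] [ 0.06777677 -0.03327194 -0.01539373] 6.75 29.95149031514302
2 [0.4838 0.0509 0.04  ] [270.98370374 132.28003344]
3 [ 0.5786 -0.0205  0.04  ] [229.34829014 273.16624991]
4 [0.5669 0.0626 0.04  ] [320.28414897 229.79905113]
```

View pics/w3.png

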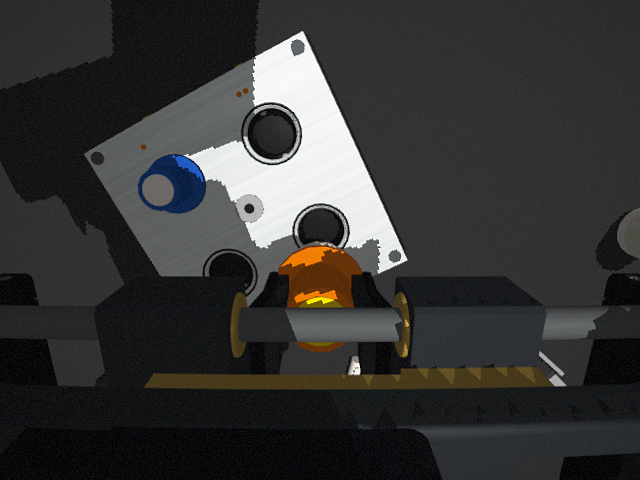

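Well 2 is at (271,133) and well 4 at (320,230), both matching their predictions. The orange holder is upright in the fingers, and its collar shows at about (320,265).

Emit:
apply_moves(
  steps=[
    [[0, 0.1, 0, 0, 0, 0, -1], [0, 0.1, 4, 0, 0, 0, -1], [0, 0.1, 7, 0, 0, 0, -1], [0, 0.1, 8.5, 0, 0, 0, -1], [0, 0.1, 8.5, 0, 0, 0, -1], [0, 0.1, 8.8, 0, 0, 0, -1], [0, 0.1, 9.1, 0, 0, 0, -1], [0, 0.1, 9.3, 0, 0, 0, -1], [0, 0.1, 9.3, 0, 0, 0, -1]],
  ],
)

```text
time_s: 7.88
position: [0.5675, 0.0634, 0.0817]
tcp_rot: [[-0.951, 0.31, 0.0], [0.31, 0.951, -0.0], [-0.0, 0.0, -1.0]]
force: [-0.3, 1.4, -1.1]
opening: 0.339
grasp_force: 30.0
```

Emit:
apply_moves(
  steps=[
    [[0, 0, 0.3, 0, 0, 0, -1], [0, 0, 0.6, 0, 0, 0, -1], [0, 0, 0.9, 0, 0, 0, -1], [0, 0, 1.1, 0, 0, 0, -1], [0, 0, 1.1, 0, 0, 0, -1], [0, 0, 1.1, 0, 0, 0, -1]],
  ],
)

```text
time_s: 8.62
position: [0.5674, 0.0633, 0.0704]
tcp_rot: [[-0.951, 0.31, -0.0], [0.31, 0.951, -0.0], [0.0, -0.0, -1.0]]
force: [0.0, -1.3, -2.5]
opening: 0.34
grasp_force: 30.0
```

Emit:
apply_moves(
  steps=[
    [[0, 0, 0.1, 0, 0, 0, -1], [0, 0, 0.2, 0, 0, 0, -1], [0, 0, 0.3, 0, 0, 0, -1], [0, 0, 0.3, 0, 0, 0, -1]],
  ],
)

```text
time_s: 9.12
position: [0.5677, 0.0632, 0.0684]
tcp_rot: [[-0.951, 0.309, 0.001], [0.309, 0.951, -0.0], [-0.001, -0.0, -1.0]]
force: [-2.0, -1.7, 5.0]
opening: 0.338
grasp_force: 29.9
```

Emit:
apply_moves(
  steps=[
    [[0, 0, 0.1, 0, 0, 0, -1], [0, 0, 0.1, 0, 0, 0, -1]],
  ],
)

```text
time_s: 9.38
position: [0.5679, 0.0632, 0.0684]
tcp_rot: [[-0.951, 0.309, 0.001], [0.309, 0.951, -0.0], [-0.001, -0.0, -1.0]]
force: [-2.3, -1.6, 11.8]
opening: 0.337
grasp_force: 29.9
```

Emit:
apply_moves(
  steps=[
    [[0, 0, 0.06, 0, 0, 0, -1], [0, 0, 0.06, 0, 0, 0, -1], [0, 0, 0.06, 0, 0, 0, -1]],
  ],
)

```text
time_s: 9.75
position: [0.5679, 0.0632, 0.0683]
tcp_rot: [[-0.951, 0.309, 0.002], [0.309, 0.951, -0.0], [-0.002, 0.0, -1.0]]
force: [-3.8, -3.1, 15.0]
opening: 0.337
grasp_force: 29.9
```

Well 4 is blocked: it takes 15 N with no give. I'll back out and try well 3.

Emit:
apply_moves(
  steps=[
    [[0, 0, -0.5, 0, 0, 0, -1], [0, 0, -1.5, 0, 0, 0, -1], [0, 0, -3, 0, 0, 0, -1], [0, 0, -5, 0, 0, 0, -1], [0, 0, -6.5, 0, 0, 0, -1], [-1, -2, -6.5, 0, 0, 0, -1], [-2.7, -5.5, -6.5, 0, 0, 0, -1], [-3.7, -7.55, -6.5, 0, 0, 0, -1], [-3.7, -7.55, -6.5, 0, 0, 0, -1], [-3.7, -7.55, -6.5, 0, 0, 0, -1]],
  ],
)

```text
time_s: 11.0
position: [0.5789, -0.0192, 0.1311]
tcp_rot: [[-0.951, 0.31, -0.001], [0.31, 0.951, 0.001], [0.001, 0.001, -1.0]]
force: [-0.8, 0.1, -1.9]
opening: 0.336
grasp_force: 30.0
```

Emit:
apply_moves(
  steps=[
    [[0, 0, 2.5, 0, 0, 0, -1], [0, 0, 4, 0, 0, 0, -1], [0, 0, 4.4, 0, 0, 0, -1], [0, 0, 4.7, 0, 0, 0, -1], [0, 0, 5, 0, 0, 0, -1], [0, 0, 5, 0, 0, 0, -1]],
  ],
)

```text
time_s: 11.75
position: [0.5795, -0.0199, 0.0811]
tcp_rot: [[-0.951, 0.31, 0.0], [0.31, 0.951, -0.0], [-0.0, 0.0, -1.0]]
force: [0.2, -0.7, -2.6]
opening: 0.336
grasp_force: 30.0
```

Emit:
apply_moves(
  steps=[
    [[0, 0, 0.3, 0, 0, 0, -1], [0, 0, 0.6, 0, 0, 0, -1], [0, 0, 0.9, 0, 0, 0, -1], [0, 0, 1.1, 0, 0, 0, -1], [0, 0, 1.2, 0, 0, 0, -1], [0, 0, 1.3, 0, 0, 0, -1], [0, 0, 1.35, 0, 0, 0, -1], [0, 0, 1.35, 0, 0, 0, -1]],
  ],
)

```text
time_s: 12.75
position: [0.5793, -0.0199, 0.0675]
tcp_rot: [[-0.951, 0.31, 0.0], [0.31, 0.951, -0.0], [-0.0, -0.0, -1.0]]
force: [0.1, -1.7, -1.0]
opening: 0.341
grasp_force: 30.0
```

Emit:
apply_moves(
  steps=[
    [[0, 0, 0.1, 0, 0, 0, -1], [0, 0, 0.2, 0, 0, 0, -1], [0, 0, 0.2, 0, 0, 0, -1]],
  ],
)

```text
time_s: 13.12
position: [0.5796, -0.02, 0.0658]
tcp_rot: [[-0.951, 0.31, 0.001], [0.31, 0.951, -0.0], [-0.001, 0.0, -1.0]]
force: [-0.4, -0.4, 2.7]
opening: 0.338
grasp_force: 30.0
```

Emit:
apply_moves(
  steps=[
    [[0, 0, 0.1, 0, 0, 0, -1], [0, 0, 0.2, 0, 0, 0, -1], [0, 0, 0.2, 0, 0, 0, -1]],
  ],
)

```text
time_s: 13.5
position: [0.5793, -0.02, 0.0629]
tcp_rot: [[-0.951, 0.31, -0.0], [0.31, 0.951, -0.0], [0.0, -0.0, -1.0]]
force: [0.3, -1.8, -0.8]
opening: 0.339
grasp_force: 30.0
```

Past the balls, so this well is clear. I'll continue until the collar seats.

Emit:
apply_moves(
  steps=[
    [[0, 0, 0.15, 0, 0, 0, -1], [0, 0, 0.3, 0, 0, 0, -1], [0, 0, 0.4, 0, 0, 0, -1], [0, 0, 0.45, 0, 0, 0, -1], [0, 0, 0.45, 0, 0, 0, -1]],
  ],
)

```text
time_s: 14.12
position: [0.5792, -0.02, 0.0587]
tcp_rot: [[-0.951, 0.31, -0.0], [0.31, 0.951, -0.0], [0.0, -0.0, -1.0]]
force: [-0.7, -2.9, -2.3]
opening: 0.34
grasp_force: 30.0
```

Emit:
apply_moves(
  steps=[
    [[0, 0, 0.08, 0, 0, 0, -1], [0, 0, 0.16, 0, 0, 0, -1], [0, 0, 0.16, 0, 0, 0, -1]],
  ],
)

```text
time_s: 14.5
position: [0.5793, -0.02, 0.0585]
tcp_rot: [[-0.951, 0.309, 0.0], [0.309, 0.951, -0.0], [-0.0, -0.0, -1.0]]
force: [-1.8, -3.7, 7.4]
opening: 0.333
grasp_force: 29.9
```

Emit:
apply_moves(
  steps=[
    [[0, 0, 0.05, 0, 0, 0, -1], [0, 0, 0.05, 0, 0, 0, -1], [0, 0, -0.1, 0, 0, 0, -1], [0, 0, -0.1, 0, 0, 0, -1], [0, 0, -0.1, 0, 0, 0, 0.2], [0, 0, -0.1, 0, 0, 0, 0.2], [0, 0, -0.1, 0, 0, 0, 0.2], [0, 0, -0.1, 0, 0, 0, 0.2]],
  ],
)

```text
time_s: 15.5
position: [0.5792, -0.0196, 0.0582]
tcp_rot: [[-0.951, 0.31, -0.0], [0.31, 0.951, 0.0], [0.0, 0.0, -1.0]]
force: [0.1, -0.7, 0.7]
opening: 0.592
grasp_force: 0.0
```

Emit:
apply_moves(
  steps=[
    [[0, 0, -2, 0, 0, 0, 0.2], [0, 0, -5, 0, 0, 0, 0.2], [0, 0, -10, 0, 0, 0, 0.2], [0, 0, -16, 0, 0, 0, 0.2], [3, 0, -18, 0, 0, 0, 0.2], [3, 0, -18, 0, 0, 0, 0.2], [3, 0, -18, 0, 0, 0, 0.2]],
  ],
)

```text
time_s: 16.38
position: [0.5508, -0.0106, 0.2378]
tcp_rot: [[-0.951, 0.31, -0.0], [0.31, 0.951, 0.0], [0.0, -0.0, -1.0]]
force: [-1.4, -0.1, -0.6]
opening: 0.6
grasp_force: 0.0
```

```bash
python3 - <<'E'
from h import *
i=bot.capture("wrist");m=bot.camera_model("wrist")
a=[proj(m,np.array([x,y,.074])) for x,y in((.5793,-.02),(.4955,-.0318))];print(a)
# top discs of grips, for height comparison
j=bot.capture("scene")
cv2.imwrite("pics/f.png",np.hstack([cv2.resize(i[80:330,170:470],(400,333)),cv2.resize(j[195:295,262:382],(400,333))]))
E
```

```text
[array([318.7287325 , 255.14693886]), array([274.70054169, 169.43571135])]
```

View pics/f.png

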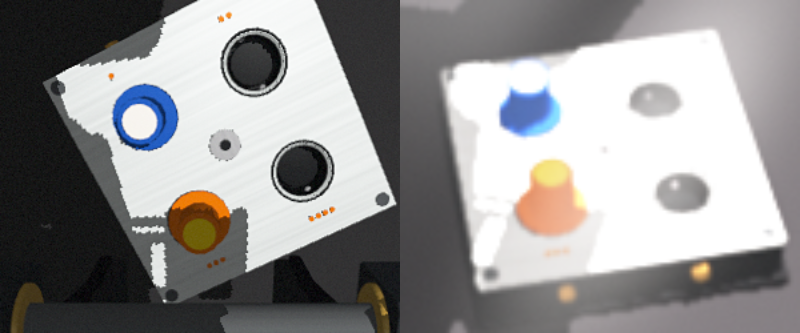

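The orange holder stands upright in well 3, with its collar flat on the tray like the blue one's. The fingers are clear of it.

```bash
python3 -c "
from rig import bot
print(bot.hand_in())"
```

```text
the job is handed in; nothing more can be done
None
```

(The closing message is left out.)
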